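# Fit the charged battery in the tyre inflator

## Task

Take the charged battery pack off its charger by squeezing its two red release buttons in and keeping them squeezed while drawing it straight up. With the buttons still squeezed, put it in the battery bay of the green tyre inflator, the same way round as it sat, press it down by feel until it is fully home, and only then let the buttons go, so that it stays clipped in. Do not wrench the pack against its catches or ram it into the bay, and leave the orange tub, the steel block and the blue cap where they are.

Things in the scene. Friction and masses are not known exactly. Their poses are not given: they have to be found in the camera images.
- pack_grip (a point): Black battery pack, 0.26 kg, clipped in the charger. Head 62 (x) x 46 (y) x 48 mm high, red buttons on its +y and -y sides, 54 mm over the buttons. Point: on the pack's axis at mid-button height, 27 mm above the head's underside, 21 mm below its top. z up, x from its front (row of lamps on top) to its back. Clipped, the point is 28.5 mm above charger_mouth, axes parallel to it
- button_left (a point): Centre of the outer face of the red release button on the pack's +y side (the other is its mirror image): 28 mm wide (x), 22 mm high, 4 mm proud. Sprung: 2 N to start, 7 N to press flush. Both must be in by at least 3.5 mm to draw in the two catches: squeeze them with 15 to 40 N between two fingers and keep that up while pulling. Flush, the pack is 46 mm wide
- stem_tip (a point): Centre of the bottom of the pack's stem, 59 mm below pack_grip. The stem, 36 (x) x 30 (y) mm, 32 mm long below the head, its last 6 mm tapered by 2.5 mm a side, goes down into the socket; an 8 mm wide key rib on its front (-x) face lets it in only one way round. A sprung red catch stands out of its +y and -y faces
- charger_mouth (a point): Centre of the socket mouth in the flat top, 54 mm above the bench, of the grey charger, 116 x 100 mm, screwed to the bench: it does not move. z up, x from its front (green lamp) to its back. A spring plate in the socket pushes the pack up with about 7 N. Once unclipped, the pack is out of the socket when 32 mm higher
- bay_mouth (a point): Centre of the bay's mouth (rim of the black socket in the inflator's top, 87 mm above the bench). The socket, like the charger's inside, floats in a rubber mount: its rim is really up to 5 mm higher or lower than this point. z up, x from the inflator's front (red switch) to its back; key slot at -x; the pack goes in with axes parallel to these. 2.4 (y) and 3.2 mm (x) wider than the stem
- bay_floor (a point): Sprung plate in the bay, 18 mm below bay_mouth (5 mm doubt as there). The stem meets it with pack_grip 41 mm above bay_mouth (same doubt): 4 N, growing to 7.5 N at the hard stop (27 mm). The catches can spring out in the last 1.5 mm: press until 11 to 18 N is felt at the stop, and let go of the buttons while pressing. Clipped, the pack rests 1.5 mm off the stop; else the plate lifts it 12 mm
- inflator: Dark green tyre inflator, 104 (x) x 168 (y) mm, flat top 80 mm high; heavy, does not move. Origin under its centre on the bench; z up, x from front to back. bay_mouth is 34 mm to -y of it and 87 mm up. Raised parts near bay_mouth: gauge 74 mm to its +y, lower than it; carrying handle 40 mm to its +x, top 33 mm above it
- pack: The battery pack again: origin on its axis at the underside of its head, 27 mm below pack_grip, same axes. Its sides and buttons are covered in grippy rubber
- charger: The charger: origin under its centre on the bench, 54 mm below charger_mouth, same axes
- orange_tub: Orange tub, 68 mm across, 22 mm high; origin under its centre. Bystander
- blue_cap: Blue plastic cap, 66 mm across, 60 mm high; origin under its centre. Bystander
- steel_block: Grey-brown steel block, 45 x 56 mm, 42 mm high; origin under its centre. Bystander

How it is judged (in metres and radians):
On the way:
1. the pack is unclipped and drawn straight up clear of the charger (z of pack_grip in the frame of charger_mouth above 0.062 m and angle between pack_grip's own z axis and vertical below 0.3 rad), for 0.1 s.
At the end, for the whole second after the job is handed in: The pack sits clipped in the inflator's bay, let go and at rest: pack_grip 20 to 34.5 mm above bay_mouth (an unclipped pack is lifted above that), within 4 mm of the bay's axis and upright within 0.06 rad (z of pack_grip in the frame of bay_mouth between 0.02 and 0.0345 m and horizontal distance between pack_grip and bay_mouth below 0.004 m and angle between the z axis of pack_grip and the z axis of bay_mouth, either way round below 0.06 rad and linear speed of pack below 0.01 m/s); the robot touches nothing.
It fails at once if the pack is wrenched against the charger (contact forces adding up to more than 40 N) (contact force between pack and charger above 40 N).
It fails at once if the pack is rammed into the inflator (contact forces adding up to more than 50 N) (contact force between pack and inflator above 50 N).
It fails at once if the orange tub is moved more than 20 mm (distance of orange_tub from where it was at the start of the episode above 0.02 m).
It fails at once if the steel block is moved more than 20 mm (distance of steel_block from where it was at the start of the episode above 0.02 m).
It fails at once if the blue cap is moved more than 20 mm (distance of blue_cap from where it was at the start of the episode above 0.02 m).
It also fails if it takes over 48 s, if anything falls off the work surface, if the arm or the gripper's body presses on something with over 40 N, if the wrist force passes 120 N, or if a joint passes its speed limit or range.

## Robot

A 6-joint arm with a two-finger parallel gripper is mounted at the origin on a cart in front of the work surface, level with it; the furniture and walls round the work are solid. World frame = base frame: x ahead of the robot, y to its left, z up, the work surface at z = 0. Lengths are in m, angles in degrees, forces in N, time in s.
With the tool pointing down it reaches from about 0.4 to 0.825 m from the base axis. Payload 7 kg.
Tool frame: the origin (TCP) lies on the centre line of the jaws, within the pads' length; the fingertips stand r.tip_reach ahead of it and the grasp point (between the pads) is the TCP (r.tip_reach is the distance from the TCP to the fingertips, in m); z points along the fingers, y is the line along which they close (so a half turn about z gives the same grasp; the last joint's range is limited). The gripper opens to 88 mm and grips with 3 to 60 N. Pads are 19 mm wide; open, the fingers measure 130 mm over their backs; the gripper's body (78 mm by 193 mm) begins 47 mm behind the grasp point.
Start: joints at [80.449, 20.546, 0.682, 0, -70.136, -16.507], TCP at [0.297, 0.606, 0.246] pointing down, gripper open.
Joint ranges: [-176.03, 176.03], [-82.01, 121.73], [-58.28, 71.71], [-173.87, 95.51], [-174.79, -0.11], [-173.66, 173.66]. Speed limits (degrees/s): [136.94, 136.94, 172.46, 180, 180, 180].

## Interface

Orientations are given as [roll, pitch, yaw] about the fixed x, y, z axes, in that order (R = Rz(yaw) Ry(pitch) Rx(roll)).
In Python, from plant import sensors, cams, r gives the robot as it stands.
- The arm moves only by the tool drive_tool, never from a script. Its argument "rows" is a list of rows, each an object of numbers: "fingers": the gripper's target within -1 to 1 (fully open at 1, half-way at 0, shut at -1); "x", "y", "z": the shift along the tool's x, y, z in m; "spin": the turn about the tool's z in rad. A call has 1 to 10 rows; each row is the pose to reach, as a shift and turn from the pose commanded when the call began, along the tool's axes at that moment; what a row does not reach only later rows make up. A row lasts 1/8 s, in which the tool goes at most 62.5 mm and 10.7 degrees, less where a joint would pass 70% of its speed; a pose out of reach is approached as far as the arm can. A call with a gripper value outside its range is refused whole. The fingers move at their own pace and stop on an object; "newtons" is the grip in N (left out, the last holds). Time passes only in rows, so rows that repeat a pose let the fingers close. It gives the time, the measured TCP pose, the force, the opening and the grip force at its end, in the units of the state.
- sensors.get_state(): the state, without advancing time (a new reading comes with each control period).
- cams.capture(name): name is "scene" or "top" or "wrist"; returns a dict with "pixels" (400x640x3 uint8, red, green, blue), "intrinsics" (3x3 intrinsics, pixels), "eye" and "orientation" of the camera in the world; the wrist camera has in their place "T_tool_cam" (4x4, takes a point from camera to tool coordinates, whose origin is the TCP and whose axes are the flange's). Camera axes: x right, y up, looking along -z (the intrinsics and any distortion apply to the point x, -y, -z); pixel columns grow to the right and rows downward; lengths in m; the calibration is good to about 2 mm. A picture is of the moment at which its call begins: read the wrist's pose just before it. There is no depth.
- r.close_job(): hands the job in; it is judged then, once.
The state is a dict: "time_s": time; "joints": joint angles; "qd": joint speeds; "joint_torque": joint torques, N m; "tcp_pos": TCP position; "eef_rot": TCP orientation; "contact_force": force on the tool from outside, world axes, zero at the start; "moment": the same for the moment, N m; "gripper_width": finger opening in m; "gripper_force": force on a finger pad.
Only numpy, scipy, OpenCV 4.12 (cv2) and the standard library are available. Lean on these libraries where they do the work, as an engineer would, in place of code of your own. Each camera call takes 0.05 s, during which the arm holds its last target. There are 200 camera calls.

## Working session

There is one attempt and no reset: what is moved stays moved. The work goes in short steps, Python scripts to look and compute and a tool call to move; the robot and the scene stay as the last step left them, time stands still between calls to the robot, and variables do not carry over. Pictures are saved under pics/ and viewed, at most 10 in all, crops included, and the job is handed in when it is done.

Besides the shell and the picture viewer there is one more tool, called after ">>>" as name([rows], argument=value, ...), one row to a line, values as JSON. drive_tool: Moves the arm, as the interface text tells. Its arguments: {"type":"object","properties":{"rows":{"type":"array"},"newtons":{"type":"number"}},"required":["rows"]}

```bash
mkdir -p pics; ls
python3 - <<'E'
from plant import sensors,cams,r
import cv2,pickle
print(sensors.get_state(), r.tip_reach)
for n in("scene","top"):
    c=cams.capture(n); pickle.dump(c,open(n+".pkl","wb"))
    cv2.imwrite(f"pics/{n}0.png",c["pixels"][:,:,::-1]); print(n,c["intrinsics"],c["eye"],c["orientation"],c.keys())
E
```

```text
pics
{'time_s': 0.0, 'joints': array([ 8.04476120e+01,  2.05911614e+01,  6.35204872e-01, -1.92437416e-02,
       -7.01358447e+01, -1.65081453e+01]), 'qd': array([-0.07997516,  0.00363098,  0.0115115 ,  0.01451791,  0.12179357,
       -0.00934269]), 'joint_torque': array([ 2.79076034e-03, -5.82726574e+01,  2.93047732e+01,  6.99658647e+00,
        6.97416253e-03, -1.46059956e-04]), 'tcp_pos': array([0.29635595, 0.6059692 , 0.24463938]), 'eef_rot': array([ 1.79906842e+02, -8.74310046e-03, -2.60670795e+01]), 'contact_force': array([-0.10705873,  1.20177052,  0.47502238]), 'moment': array([0.00975912, 0.00797399, 0.04107406]), 'gripper_force': 0.0, 'gripper_width': 0.08761024094189075} 0.019
scene [[400.77280575   0.         313.83589759]
 [  0.         400.77280575 195.67860298]
 [  0.           0.           1.        ]] [ 0.27671901 -0.78008617  0.82242069] [ 43.31125697  -1.09854267 -24.47834681] dict_keys(['pixels', 'intrinsics', 'eye', 'orientation'])
top [[395.4790407    0.         323.52972837]
 [  0.         395.4790407  196.47539678]
 [  0.           0.           1.        ]] [ 0.40080582 -0.14237742  0.91460542] [ 13.14114084  -0.30608287 -88.21632634] dict_keys(['pixels', 'intrinsics', 'eye', 'orientation'])
```

View pics/scene0.png

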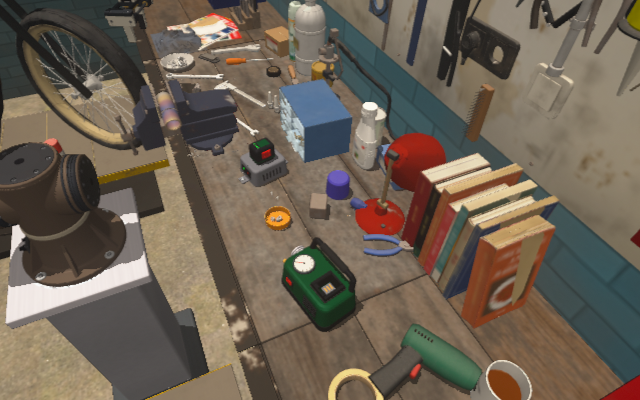

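View pics/top0.png

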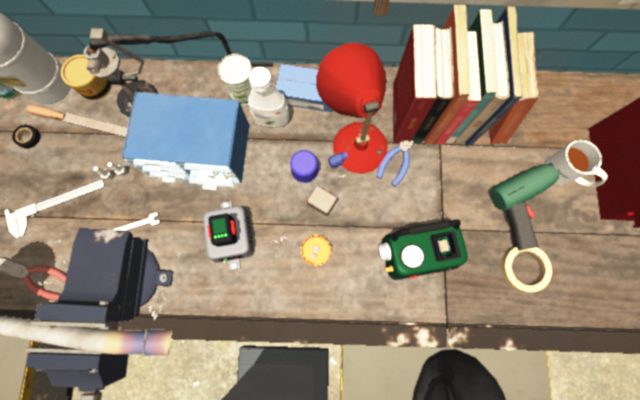

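The scene view shows the charger with the pack at about (262,160) and the inflator at (318,288). The top view shows the charger at (227,232), the inflator at (428,250) with its bay at about (443,244), the tub at (316,250), the block at (322,200) and the cap at (304,166).

Run:
```python
import cv2,numpy as np
t=cv2.imread("pics/top0.png");s=cv2.imread("pics/scene0.png")
f=lambda i,x,y:cv2.resize(i[y:y+70,x:x+100],(400,280),interpolation=cv2.INTER_CUBIC)
cv2.imwrite("pics/crops.png",np.vstack([np.hstack([f(t,180,200),f(t,375,215)]),np.hstack([f(s,220,125),f(s,270,245)])]))
```

```text
(no output)
```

View pics/crops.png

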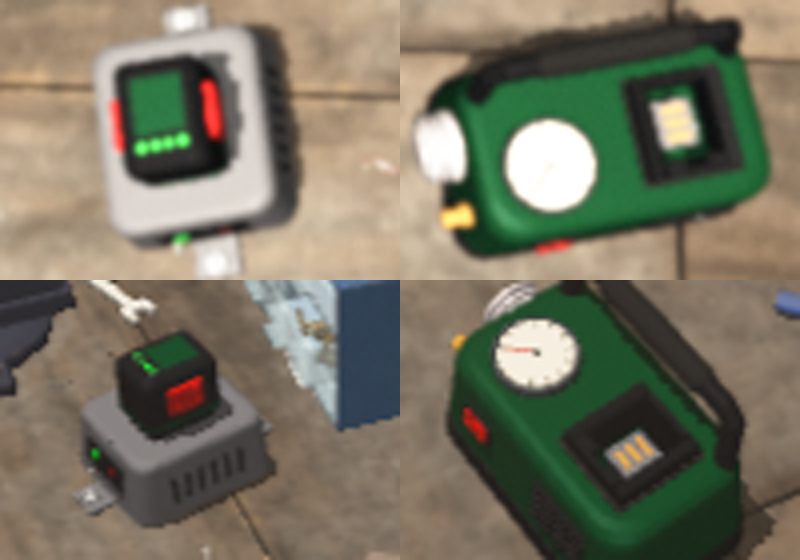

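The crops show both fronts facing the robot (-x): the charger's lamp at crop (180,240) and the inflator's red switch at (555,247). The pack's top is at about top px (221,229) and the bay mouth at about (446,246).

```bash
cat > h.py <<'E'
import numpy as np,cv2
from scipy.spatial.transform import Rotation as Ro
def rot(e): return Ro.from_euler('xyz',e,degrees=True).as_matrix()
def cam(c,st=None):
    """eye, rotation cam->world"""
    if "eye" in c: return np.array(c["eye"]),rot(c["orientation"])
    R=rot(st["eef_rot"]);T=c["T_tool_cam"]
    return st["tcp_pos"]+R@T[:3,3],R@T[:3,:3]
def plane(c,px,z,st=None):
    e,R=cam(c,st);K=c["intrinsics"];px=np.atleast_2d(px).astype(float)
    d=np.c_[(px[:,0]-K[0,2])/K[0,0],-(px[:,1]-K[1,2])/K[1,1],-np.ones(len(px))]@R.T
    return e+d*((z-e[2])/d[:,2])[:,None]
def proj(c,P,st=None):
    e,R=cam(c,st);q=(np.atleast_2d(P)-e)@R;K=c["intrinsics"]
    return np.c_[K[0,2]-K[0,0]*q[:,0]/q[:,2],K[1,2]+K[1,1]*q[:,1]/q[:,2]]
E
python3 - <<'E'
import pickle
from h import *
from plant import cams,sensors
t=pickle.load(open("top.pkl","rb"));s=pickle.load(open("scene.pkl","rb"))
np.set_printoptions(precision=4,suppress=True)
print("pack top",plane(t,(221,229),.1035),"bay",plane(t,(446,246.5),.087))
print("scene pack top",plane(s,(220+168/4,125+(355-280)/4),.1035),"bay",plane(s,(270+(632-400)/4,245+(445-280)/4),.087))
print("tub",plane(t,(316,251),.022),"block",plane(t,(322,201),.042),"cap",plane(t,(304,166),.06))
w=cams.capture("wrist");print(w["T_tool_cam"],w["intrinsics"])
# charger edge yaw from crop corners, z=.054 (top-left, top-right, bottom)
print(plane(t,[(180+100/4,200+40/4),(180+260/4,200+30/4),(180+115/4,200+235/4),(180+275/4,200+205/4)],.054))
print(plane(t,[(375+225/4,215+78/4),(375+322/4,215+62/4),(375+248/4,215+187/4),(375+345/4,215+170/4)],.087))
E
```

```text
pack top [[0.5145 0.0685 0.1035]] bay [[ 0.495  -0.4001  0.087 ]]
scene pack top [[0.5198 0.0706 0.1035]] bay [[ 0.4966 -0.4023  0.087 ]]
tub [[ 0.483  -0.1277  0.022 ]] block [[ 0.594  -0.1376  0.042 ]] cap [[ 0.6696 -0.0944  0.06  ]]
[[-0.0007  0.9654  0.2607  0.0692]
 [ 1.      0.0009 -0.0006 -0.0001]
 [-0.0008  0.2607 -0.9654 -0.1391]
 [ 0.      0.      0.      1.    ]] [[292.9748   0.     323.0198]
 [  0.     292.9748 201.132 ]
 [  0.       0.       1.    ]]
[[0.5626 0.1205 0.054 ]
 [0.571  0.0326 0.054 ]
 [0.4562 0.1019 0.054 ]
 [0.475  0.0171 0.054 ]]
[[ 0.5193 -0.37    0.087 ]
 [ 0.5294 -0.4215  0.087 ]
 [ 0.4628 -0.3801  0.087 ]
 [ 0.4732 -0.4309  0.087 ]]
```

>>> drive_tool([
  {"z": -0.05,"x": 0.02,"y": 0.02,"spin": 0.15,"fingers": 1},
  {"z": -0.09,"x": 0.05,"y": 0.045,"spin": 0.33},
  {"z": -0.1,"x": 0.09,"y": 0.08,"spin": 0.51},
  {"z": -0.1,"x": 0.135,"y": 0.12,"spin": 0.69},
  {"z": -0.1,"x": 0.18,"y": 0.16,"spin": 0.87},
  {"z": -0.1,"x": 0.225,"y": 0.2,"spin": 1.05},
  {"z": -0.1,"x": 0.27,"y": 0.24,"spin": 1.23},
  {"z": -0.1,"x": 0.315,"y": 0.28,"spin": 1.41},
  {"z": -0.09,"x": 0.36,"y": 0.32,"spin": 1.59},
  {"z": -0.07,"x": 0.4,"y": 0.36,"spin": 1.77},
])

```text
invalid input
```

>>> drive_tool([
  {"fingers": 1,"z": -0.05,"x": 0.02,"y": 0.02,"spin": 0.15},
  {"fingers": 1,"z": -0.09,"x": 0.05,"y": 0.045,"spin": 0.33},
  {"fingers": 1,"z": -0.1,"x": 0.09,"y": 0.08,"spin": 0.51},
  {"fingers": 1,"z": -0.1,"x": 0.135,"y": 0.12,"spin": 0.69},
  {"fingers": 1,"z": -0.1,"x": 0.18,"y": 0.16,"spin": 0.87},
  {"fingers": 1,"z": -0.1,"x": 0.225,"y": 0.2,"spin": 1.05},
  {"fingers": 1,"z": -0.1,"x": 0.27,"y": 0.24,"spin": 1.23},
  {"fingers": 1,"z": -0.1,"x": 0.315,"y": 0.28,"spin": 1.41},
  {"fingers": 1,"z": -0.09,"x": 0.36,"y": 0.32,"spin": 1.59},
  {"fingers": 1,"z": -0.07,"x": 0.4,"y": 0.36,"spin": 1.77},
])

```text
time_s: 1.4
tcp_pos: [0.4985, 0.1055, 0.316]
eef_rot: [-180.0, 0.1, -127.8]
contact_force: [0.7, 0.4, -0.5]
gripper_width: 0.0875
gripper_force: 0.0
```

>>> drive_tool([
  {"fingers": 1,"z": 0.02,"x": 0.007,"y": -0.012,"spin": 0.18},
  {"fingers": 1,"z": 0.05,"x": 0.014,"y": -0.025,"spin": 0.36},
  {"fingers": 1,"z": 0.08,"x": 0.019,"y": -0.035,"spin": 0.54},
  {"fingers": 1,"z": 0.1,"x": 0.019,"y": -0.035,"spin": 0.7},
  {"fingers": 1,"z": 0.106,"x": 0.019,"y": -0.035,"spin": 0.76},
  {"fingers": 1,"z": 0.106,"x": 0.019,"y": -0.035,"spin": 0.76},
  {"fingers": 1,"z": 0.106,"x": 0.019,"y": -0.035,"spin": 0.76},
])

```text
time_s: 2.28
tcp_pos: [0.5141, 0.071, 0.2099]
eef_rot: [180.0, 0.0, -170.9]
contact_force: [-0.4, -0.6, 0.1]
gripper_width: 0.0876
gripper_force: 0.0
```

Run:
```python
from plant import cams,sensors
import pickle,cv2
st=sensors.get_state();c=cams.capture("wrist");pickle.dump((st,c),open("w1.pkl","wb"))
print(st["tcp_pos"],st["eef_rot"],st["contact_force"])
cv2.imwrite("pics/w1.png",c["pixels"][:,:,::-1])
```

```text
[0.51412345 0.07098327 0.20994228] [ 1.79995848e+02  2.92202943e-02 -1.70924926e+02] [-0.44263763 -0.62625993  0.13727602]
```

View pics/w1.png

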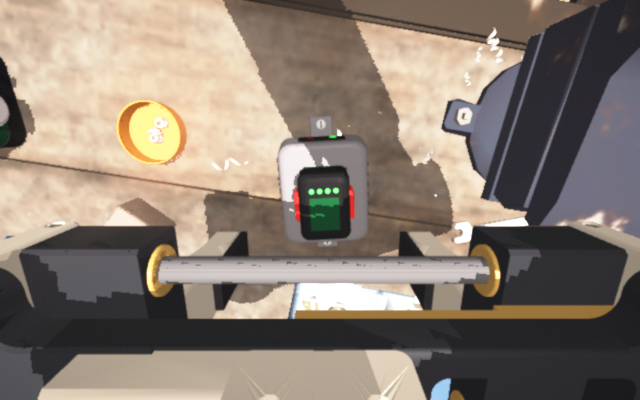

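The pack is at wrist px (325,203), with red buttons at (297,205) and (352,203) and lamps at (325,191). The charger outline spans columns 278–368.

```bash
python3 - <<'E'
import pickle
from h import *
np.set_printoptions(precision=4,suppress=True)
st,c=pickle.load(open("w1.pkl","rb"));p=c["pixels"];hsv=cv2.cvtColor(p,cv2.COLOR_RGB2HSV)
roi=np.zeros(p.shape[:2],bool);roi[140:242,275:375]=1
H,S,V=[hsv[...,i].astype(int) for i in range(3)]
red=roi&((H<8)|(H>172))&(S>130)&(V>90)
gr=roi&(H>45)&(H<85)&(S>100)&(V>50)
lamp=gr&(V>170)
def blobs(m,name,z,amin=4):
    n,l,s,ce=cv2.connectedComponentsWithStats(m.astype(np.uint8))
    for i in range(1,n):
        if s[i,4]>=amin: print(name,s[i],ce[i],plane(c,ce[i],z,st)[0])
blobs(red,"red",.0825);blobs(lamp,"lamp",.1035);blobs(gr,"green",.1035,50)
dark=roi&(V<75)
for r in range(165,242,5):
    xs=np.where(V[r,270:380]<70)[0]+270; print(r,xs.min() if len(xs) else None,xs.max() if len(xs) else None,"|",V[r,272:300:2],V[r,348:376:2])
print(V[136:245:3,325])
E
python3 -c "
import cv2;i=cv2.imread('pics/w1.png')[125:250,255:395];cv2.imwrite('pics/w1c.png',cv2.resize(i,None,fx=4.5,fy=4.5,interpolation=cv2.INTER_NEAREST))"
```

```text
red [348 185   7  34 151] [351.1192 201.596 ] [0.5116 0.0978 0.0825]
red [294 188   7  33 160] [296.8938 204.8688] [0.5229 0.0477 0.0825]
lamp [308 189   7   6  19] [310.8947 191.3684] [0.5028 0.059  0.1035]
lamp [316 188   7   7  21] [319.1905 191.    ] [0.5013 0.066  0.1035]
lamp [325 188   6   6  18] [327.6667 190.5   ] [0.4997 0.0731 0.1035]
lamp [333 188   6   6  17] [335.4706 190.4706] [0.4987 0.0798 0.1035]
green [309 197  31  34 977] [324.4197 213.4903] [0.5206 0.0737 0.1035]
165 None None | [236 236 233 168 223 238 245 246 246 246 246 246 247 247] [137 138 136 138 138 138 137 135 129 114 111 123 119 114]
170 302 345 | [239 237 235 155 212 235 244 246 246 245 246 246 245 244] [135 138 135 136 136 135 136 134 130 114 122 126 121 119]
175 300 347 | [226 226 226 191 198 235 242 245 245 245 246 238 194 113] [ 92 135 135 135 136 137 134 133 130 114 101 115 112 114]
180 298 348 | [212 210 204 177 176 231 241 245 245 245 243 154 119  48] [ 55 133 136 135 136 135 136 134 130 116 109 118 114 110]
185 298 348 | [210 202 199 178 169 227 238 245 245 245 244 204 129  47] [ 58 155 136 135 
[... 924 characters left out ...]
3 131 121 107 111 114 114]
225 301 349 | [108 114 116 118 117 115 113 127 132 133 133 133 133 134] [ 29  75 132 133 133 132 133 133 129 120 105 104 108 113]
230 301 350 | [107 111 114 116 117 115 112 123 130 133 133 133 133 133] [ 30  66 132 133 133 133 132 130 128 118 107 106 107 105]
235 302 347 | [114 113 115 115 116 113 117 116 124 127 132 132 134 134] [ 74 130 134 131 131 130 130 122 115 112 112 114 113 108]
240 None None | [118 116 115 115 118 116 114 116 119 117 120 124 126 126] [107 108 108 108 108 107 104 105 103 106 105 101 103 105]
[ 68  35 110 139 143 139 137 142 245 248 125  27  33  52  74  75  67  69
 255 160  65 147 147 122  69  70  72  69  66  68  69  66  32  31  38 149
 180]
```

View pics/w1c.png

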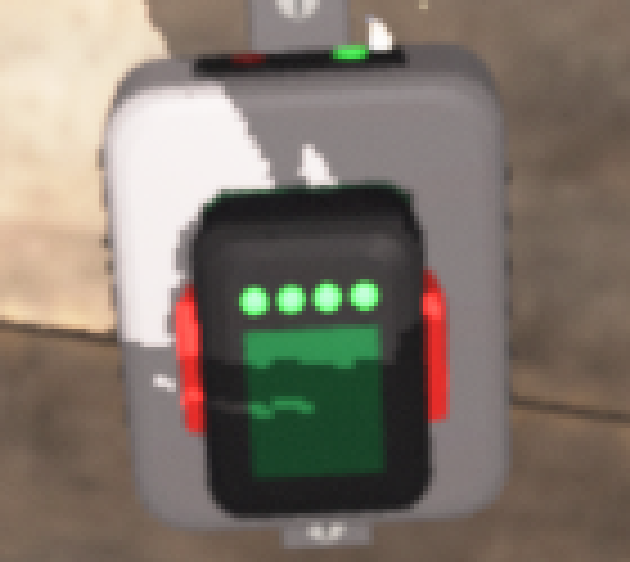

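The crop shows the pack outline, with lamps at crop row 297, the screen (243–384, 325–475), the back edge at row 515, and the charger from (105,60) to (508,525).

Run:
```python
import pickle
from h import *
np.set_printoptions(precision=4,suppress=True)
st,c=pickle.load(open("w1.pkl","rb"))
f=lambda pts,z:plane(c,np.array(pts)/4.5+[254.5,124.5],z,st)
s=f([(243,330),(380,325),(252,476),(384,470)],.1035);print("screen",s)
print("ang",np.degrees(np.arctan2(*(s[2]-s[0])[[1,0]])),np.degrees(np.arctan2(*(s[3]-s[1])[[1,0]])),np.degrees(np.arctan2(-(s[3]-s[2])[0],(s[3]-s[2])[1])))
print("pack back/front top edge",f([(318,517),(315,232)],.1015), "sides mid z.1",f([(200,370),(428,360)],.098))
ch=f([(112,200),(128,440),(505,200),(508,440)],.050);print("charger sides",ch)
for a,b in((0,1),(2,3)):print(np.degrees(np.arctan2(*(ch[b]-ch[a])[[1,0]])))
print("charger back",f([(240,528),(400,522)],.051),"front top",f([(200,82),(400,78)],.053),"front body",f([(200,60),(400,50)],.04))
for x in (.515,.518):
  print(proj(c,[[x,.073,.0825]],st))
```

```text
screen [[0.5088 0.0578 0.1035]
 [0.5037 0.0837 0.1035]
 [0.5381 0.0639 0.1035]
 [0.5327 0.0895 0.1035]]
ang 11.708328026315662 11.381779262207086 11.826884509633246
pack back/front top edge [[0.5455 0.0783 0.1015]
 [0.4881 0.0685 0.1015]] sides mid z.1 [[0.5197 0.0505 0.098 ]
 [0.5105 0.0948 0.098 ]]
charger sides [[0.4973 0.0233 0.05  ]
 [0.5542 0.0339 0.05  ]
 [0.4832 0.1118 0.05  ]
 [0.5399 0.1239 0.05  ]]
10.595151210902493
11.98415422421539
charger back [[0.5721 0.0637 0.051 ]
 [0.5644 0.1019 0.051 ]] front top [[0.4677 0.0397 0.053 ]
 [0.4599 0.0832 0.053 ]] front body [[0.4638 0.0382 0.04  ]
 [0.4544 0.0831 0.04  ]]
[[324.591  200.9956]]
[[324.088  204.0213]]
```

>>> drive_tool([
  {"fingers": 1,"z": 0.04,"x": -0.003,"y": 0.0015,"spin": -0.044},
  {"fingers": 1,"z": 0.08,"x": -0.003,"y": 0.0015,"spin": -0.044},
  {"fingers": 1,"z": 0.11,"x": -0.003,"y": 0.0015,"spin": -0.044},
  {"fingers": 1,"z": 0.1265,"x": -0.003,"y": 0.0015,"spin": -0.044},
  {"fingers": 1,"z": 0.1265,"x": -0.003,"y": 0.0015,"spin": -0.044},
  {"fingers": 1,"z": 0.1265,"x": -0.003,"y": 0.0015,"spin": -0.044},
])

```text
time_s: 3.08
tcp_pos: [0.5173, 0.0731, 0.084]
eef_rot: [180.0, 0.1, -168.5]
contact_force: [-0.0, 0.5, 0.7]
gripper_width: 0.0875
gripper_force: 0.0
```

>>> drive_tool([
  {"fingers": -1},
  {"fingers": -1},
  {"fingers": -1},
  {"fingers": -1},
], newtons=4)

```text
invalid input
```

>>> drive_tool([
  {"fingers": -1,"x": 0,"y": 0,"z": 0,"spin": 0},
  {"fingers": -1,"x": 0,"y": 0,"z": 0,"spin": 0},
  {"fingers": -1,"x": 0,"y": 0,"z": 0,"spin": 0},
  {"fingers": -1,"x": 0,"y": 0,"z": 0,"spin": 0},
], newtons=4)

```text
time_s: 3.58
tcp_pos: [0.5167, 0.0728, 0.0832]
eef_rot: [-180.0, 0.0, -168.5]
contact_force: [-0.4, -1.1, 2.9]
gripper_width: 0.0525
gripper_force: 2.7
```

>>> drive_tool([
  {"fingers": -1,"x": 0,"y": 0,"z": 0,"spin": 0},
  {"fingers": -1,"x": 0,"y": 0,"z": 0,"spin": 0},
  {"fingers": -1,"x": 0,"y": 0,"z": 0,"spin": 0},
  {"fingers": -1,"x": 0,"y": 0,"z": 0,"spin": 0},
], newtons=28)

```text
time_s: 4.08
tcp_pos: [0.5168, 0.0727, 0.0832]
eef_rot: [-180.0, 0.0, -168.5]
contact_force: [0.2, -2.7, 3.8]
gripper_width: 0.0462
gripper_force: 27.9
```

>>> drive_tool([
  {"fingers": -1,"x": 0,"y": 0,"z": -0.001,"spin": 0},
  {"fingers": -1,"x": 0,"y": 0,"z": -0.002,"spin": 0},
  {"fingers": -1,"x": 0,"y": 0,"z": -0.004,"spin": 0},
  {"fingers": -1,"x": 0,"y": 0,"z": -0.006,"spin": 0},
])

```text
time_s: 4.58
tcp_pos: [0.5167, 0.0728, 0.0892]
eef_rot: [180.0, 0.0, -168.5]
contact_force: [1.5, -2.9, 2.3]
gripper_width: 0.046
gripper_force: 27.9
```

>>> drive_tool([
  {"fingers": -1,"x": 0,"y": 0,"z": -0.008,"spin": 0},
  {"fingers": -1,"x": 0,"y": 0,"z": -0.02,"spin": 0},
  {"fingers": -1,"x": 0,"y": 0,"z": -0.035,"spin": 0},
  {"fingers": -1,"x": 0,"y": 0,"z": -0.055,"spin": 0},
  {"fingers": -1,"x": 0,"y": 0,"z": -0.08,"spin": 0},
  {"fingers": -1,"x": 0,"y": 0,"z": -0.105,"spin": 0},
  {"fingers": -1,"x": 0,"y": 0,"z": -0.121,"spin": 0},
  {"fingers": -1,"x": 0,"y": 0,"z": -0.121,"spin": 0},
])

```text
time_s: 5.58
tcp_pos: [0.5171, 0.0731, 0.2113]
eef_rot: [179.9, 0.1, -168.5]
contact_force: [-0.1, 0.2, -3.8]
gripper_width: 0.0461
gripper_force: 27.9
```

>>> drive_tool([
  {"fingers": -1,"x": 0.002,"y": -0.02,"z": 0,"spin": 0},
  {"fingers": -1,"x": 0.008,"y": -0.065,"z": 0,"spin": 0},
  {"fingers": -1,"x": 0.014,"y": -0.12,"z": 0,"spin": 0},
  {"fingers": -1,"x": 0.021,"y": -0.178,"z": 0,"spin": 0},
  {"fingers": -1,"x": 0.028,"y": -0.236,"z": 0,"spin": 0},
  {"fingers": -1,"x": 0.035,"y": -0.294,"z": 0,"spin": 0},
  {"fingers": -1,"x": 0.042,"y": -0.352,"z": 0,"spin": 0},
  {"fingers": -1,"x": 0.049,"y": -0.405,"z": 0,"spin": 0},
  {"fingers": -1,"x": 0.053,"y": -0.445,"z": 0,"spin": 0},
  {"fingers": -1,"x": 0.055,"y": -0.461,"z": 0,"spin": 0},
])

```text
time_s: 6.82
tcp_pos: [0.5538, -0.3917, 0.2076]
eef_rot: [179.9, -0.1, -168.6]
contact_force: [-0.5, 1.6, -2.9]
gripper_width: 0.0461
gripper_force: 27.9
```

>>> drive_tool([
  {"fingers": -1,"x": 0,"y": 0,"z": 0,"spin": 0},
  {"fingers": -1,"x": 0,"y": 0,"z": 0,"spin": 0},
])

```text
time_s: 7.08
tcp_pos: [0.5545, -0.3889, 0.2094]
eef_rot: [179.9, -0.0, -168.5]
contact_force: [-0.0, 0.4, -2.9]
gripper_width: 0.0458
gripper_force: 27.9
```

Run:
```python
from plant import cams,sensors
import pickle,cv2
st=sensors.get_state();c=cams.capture("wrist");pickle.dump((st,c),open("w2.pkl","wb"))
print(st["tcp_pos"],st["eef_rot"],st["contact_force"])
cv2.imwrite("pics/w2.png",c["pixels"][:,:,::-1])
```

```text
[ 0.55453157 -0.38889303  0.20944504] [ 1.79949341e+02 -4.16235828e-02 -1.68470225e+02] [-0.0256182   0.37382218 -2.85153061]
```

View pics/w2.png

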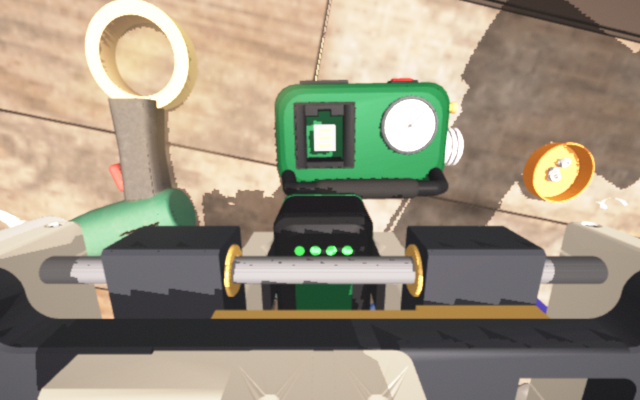

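The bay rim is at wrist px (295–353, 102–167) with its key slot toward the front at (323,110). The gauge is at (410,125), and the held pack's lamps are at (300–347, 251).

```bash
python3 -c "
import cv2,numpy as np;i=cv2.imread('pics/w2.png')
a=cv2.resize(i[95:175,285:365],None,fx=6,fy=6,interpolation=cv2.INTER_NEAREST);b=cv2.resize(i[190:290,265:385],(320,267))
b=np.vstack([b,np.zeros((213,320,3),np.uint8)]);cv2.imwrite('pics/w2c.png',np.hstack([a,b]))"
```

```text
(no output)
```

View pics/w2c.png

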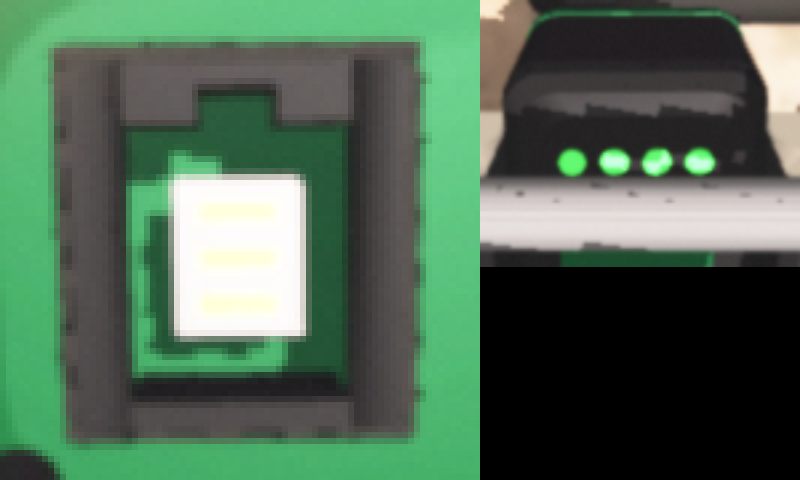

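Run:
```python
import pickle
from h import *
np.set_printoptions(precision=4,suppress=True)
st,c=pickle.load(open("w2.pkl","rb"))
def f(pts,z): return plane(c,np.array(pts)/6+[284.5,94.5],z,st)
a=np.radians(11.5);u=np.array([np.cos(a),np.sin(a)]);v=np.array([-u[1],u[0]])
def loc(p): d=p[:,:2]-st["tcp_pos"][:2]; return np.c_[d@u,d@v]*1000
print("outer corners loc",loc(f([(52,45),(420,45),(68,440),(413,440)],.087)))
print("inner F,B,L,R",loc(f([(237,122),(237,403),(125,250),(350,250)],.087)), "strips LR",loc(f([(107,250),(375,250)],.087)))
print("slot",loc(f([(195,107),(277,107),(236,88)],.087)))
o=f([(52,45),(420,45),(68,440),(413,440)],.087)
print([np.degrees(np.arctan2(*(o[b]-o[a])[[1,0]])) for a,b in((0,2),(1,3))],[np.degrees(np.arctan2(-(o[b]-o[a])[0],(o[b]-o[a])[1])) for a,b in((0,1),(2,3))])
# held pack lamps in w2, at z of pack top
p=c["pixels"];hsv=cv2.cvtColor(p,cv2.COLOR_RGB2HSV)
m=((hsv[...,0]>45)&(hsv[...,0]<85)&(hsv[...,1]>80)&(hsv[...,2]>170)).astype(np.uint8);m[:240]=0;m[262:]=0;m[:,:280]=0;m[:,370:]=0
n,l,s,ce=cv2.connectedComponentsWithStats(m);ce=ce[1:][s[1:,4]>15];print(ce)
print("lamps held loc",loc(plane(c,ce,st["tcp_pos"][2]+.0205,st)))
# same lamps before the grasp, relative to the grasp TCP
s1,c1=pickle.load(open("w1.pkl","rb"))
L=plane(c1,[(310.9,191.4),(319.2,191),(327.7,190.5),(335.5,190.5)],.1035,s1);d=L[:,:2]-[.5168,.0728];print("lamps before",np.c_[d@u,d@v]*1000)
# gauge centre
print("gauge",loc(plane(c,[(410,125)],.083,st)))
```

```text
outer corners loc [[-87.1929 -24.7746]
 [-87.1833  27.197 ]
 [-31.1282 -23.8817]
 [-31.1207  27.7118]]
inner F,B,L,R [[-76.7541   1.3602]
 [-36.6549   1.3882]
 [-58.8962 -14.9152]
 [-58.8908  17.8056]] strips LR [[-58.8967 -17.5329]
 [-58.8902  21.4412]]
slot [[-78.8057  -4.6251]
 [-78.8036   7.0576]
 [-81.3894   1.2148]]
[np.float64(12.41246182824836), np.float64(12.026129931092841)] [np.float64(11.489420229250484), np.float64(11.4917167331409)]
[[299.1316 250.5   ]
 [314.8036 250.25  ]
 [331.     250.    ]
 [347.0877 249.8947]]
lamps held loc [[-16.3279  -9.9608]
 [-16.4465  -3.0729]
 [-16.565    4.0419]
 [-16.6145  11.1068]]
lamps before [[-16.4668 -10.7108]
 [-16.5143  -3.5585]
 [-16.6426   3.7634]
 [-16.3558  10.4631]]
gauge [[-68.2727  76.8284]]
```

>>> drive_tool([
  {"fingers": -1,"x": 0.012,"y": 0.001,"z": 0,"spin": 0},
  {"fingers": -1,"x": 0.03,"y": 0.0013,"z": 0,"spin": 0},
  {"fingers": -1,"x": 0.048,"y": 0.0013,"z": 0,"spin": 0},
  {"fingers": -1,"x": 0.0567,"y": 0.0013,"z": 0.01,"spin": 0},
  {"fingers": -1,"x": 0.0567,"y": 0.0013,"z": 0.025,"spin": 0},
  {"fingers": -1,"x": 0.0567,"y": 0.0013,"z": 0.04,"spin": 0},
  {"fingers": -1,"x": 0.0567,"y": 0.0013,"z": 0.049,"spin": 0},
  {"fingers": -1,"x": 0.0567,"y": 0.0013,"z": 0.049,"spin": 0},
  {"fingers": -1,"x": 0.0567,"y": 0.0013,"z": 0.049,"spin": 0},
])

```text
time_s: 8.25
tcp_pos: [0.4993, -0.4001, 0.1612]
eef_rot: [-180.0, 0.0, -168.5]
contact_force: [0.3, 0.1, -2.1]
gripper_width: 0.0461
gripper_force: 27.9
```

Run:
```python
from plant import sensors
from h import *
st=sensors.get_state();p=st["tcp_pos"];d=np.array([.55453,-.38889]);a=np.radians(11.5);u=np.array([np.cos(a),np.sin(a)]);v=np.array([-u[1],u[0]])
t=d-.0567*u+.0013*v;e=p[:2]-t
print(p,st["eef_rot"],st["contact_force"],st["moment"],"err local mm",e@u*1e3,e@v*1e3)
```

```text
[ 0.49934817 -0.40005756  0.1612456 ] [-1.79978400e+02  7.53155064e-03 -1.68475522e+02] [ 0.29097544  0.08838114 -2.11251739] [ 0.04341762 -0.22901672  0.01724466] err local mm 0.39950818897958296 -1.2418760079779991
```

Run:
```python
from plant import sensors,cams
from h import *
P=[]
for i in range(5):
    c=cams.capture("wrist");P.append(sensors.get_state()["tcp_pos"])
P=np.array(P)*1e3;print(P.round(2),P.mean(0))
cv2.imwrite("pics/w3.png",c["pixels"][90:290,200:440,::-1].repeat(3,0).repeat(3,1))
```

```text
[[ 499.37 -400.07  161.49]
 [ 499.33 -400.06  161.6 ]
 [ 499.26 -400.03  161.59]
 [ 499.19 -400.01  161.6 ]
 [ 499.12 -399.99  161.54]] [ 499.25259328 -400.0309576   161.56317912]
```

View pics/w3.png

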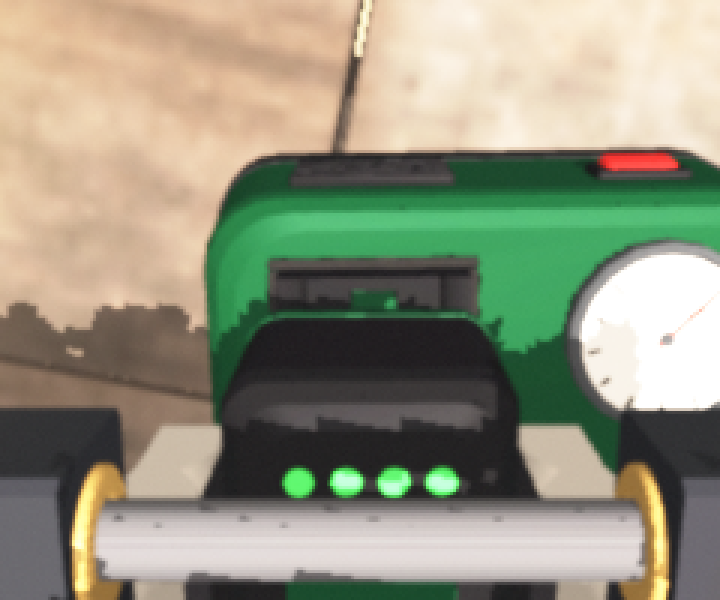

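The view shows the rim's outer edges at px 289–360 (mid 324.7) and the pack's lamp row centred on px 323.3, so the pack needs about 1 mm more in +y. That agrees with the measured pose error.

>>> drive_tool([
  {"fingers": -1,"x": 0.0003,"y": 0.001,"z": 0.003,"spin": 0},
  {"fingers": -1,"x": 0.0003,"y": 0.001,"z": 0.006,"spin": 0},
  {"fingers": -1,"x": 0.0003,"y": 0.001,"z": 0.009,"spin": 0},
  {"fingers": -1,"x": 0.0003,"y": 0.001,"z": 0.012,"spin": 0},
  {"fingers": -1,"x": 0.0003,"y": 0.001,"z": 0.014,"spin": 0},
])

```text
time_s: 9.12
tcp_pos: [0.4983, -0.399, 0.1467]
eef_rot: [180.0, -0.0, -168.5]
contact_force: [-0.1, 0.1, -2.2]
gripper_width: 0.0457
gripper_force: 27.9
```

>>> drive_tool([
  {"fingers": -1,"x": 0,"y": 0,"z": 0.001,"spin": 0},
  {"fingers": -1,"x": 0,"y": 0,"z": 0.002,"spin": 0},
  {"fingers": -1,"x": 0,"y": 0,"z": 0.003,"spin": 0},
  {"fingers": -1,"x": 0,"y": 0,"z": 0.004,"spin": 0},
])

```text
time_s: 9.62
tcp_pos: [0.4984, -0.399, 0.1431]
eef_rot: [-180.0, 0.0, -168.5]
contact_force: [0.2, -0.1, -3.4]
gripper_width: 0.0464
gripper_force: 27.9
```

>>> drive_tool([
  {"fingers": -1,"x": 0,"y": 0,"z": 0.001,"spin": 0},
  {"fingers": -1,"x": 0,"y": 0,"z": 0.002,"spin": 0},
  {"fingers": -1,"x": 0,"y": 0,"z": 0.003,"spin": 0},
  {"fingers": -1,"x": 0,"y": 0,"z": 0.004,"spin": 0},
])

```text
time_s: 10.12
tcp_pos: [0.4984, -0.399, 0.139]
eef_rot: [180.0, -0.0, -168.5]
contact_force: [0.3, 0.0, -2.2]
gripper_width: 0.0458
gripper_force: 27.9
```

>>> drive_tool([
  {"fingers": -1,"x": 0,"y": 0,"z": 0.001,"spin": 0},
  {"fingers": -1,"x": 0,"y": 0,"z": 0.002,"spin": 0},
  {"fingers": -1,"x": 0,"y": 0,"z": 0.003,"spin": 0},
  {"fingers": -1,"x": 0,"y": 0,"z": 0.004,"spin": 0},
])

```text
time_s: 10.62
tcp_pos: [0.4984, -0.399, 0.135]
eef_rot: [180.0, -0.0, -168.5]
contact_force: [0.0, 0.4, -2.0]
gripper_width: 0.0458
gripper_force: 27.9
```

>>> drive_tool([
  {"fingers": -1,"x": 0,"y": 0,"z": 0.001,"spin": 0},
  {"fingers": -1,"x": 0,"y": 0,"z": 0.002,"spin": 0},
  {"fingers": -1,"x": 0,"y": 0,"z": 0.003,"spin": 0},
  {"fingers": -1,"x": 0,"y": 0,"z": 0.003,"spin": 0},
])

```text
time_s: 11.12
tcp_pos: [0.4985, -0.399, 0.1324]
eef_rot: [-180.0, 0.0, -168.5]
contact_force: [-1.6, 2.1, 1.2]
gripper_width: 0.0461
gripper_force: 27.9
```

>>> drive_tool([
  {"fingers": -1,"x": 0,"y": 0,"z": 0.001,"spin": 0},
  {"fingers": -1,"x": 0,"y": 0,"z": 0.002,"spin": 0},
  {"fingers": -1,"x": 0,"y": 0,"z": 0.003,"spin": 0},
  {"fingers": -1,"x": 0,"y": 0,"z": 0.003,"spin": 0},
])

```text
time_s: 11.62
tcp_pos: [0.4985, -0.399, 0.1291]
eef_rot: [-180.0, 0.0, -168.5]
contact_force: [-1.1, 1.7, 1.5]
gripper_width: 0.0457
gripper_force: 27.9
```

>>> drive_tool([
  {"fingers": -1,"x": 0,"y": 0,"z": 0.001,"spin": 0},
  {"fingers": -1,"x": 0,"y": 0,"z": 0.002,"spin": 0},
  {"fingers": -1,"x": 0,"y": 0,"z": 0.003,"spin": 0},
  {"fingers": -1,"x": 0,"y": 0,"z": 0.003,"spin": 0},
])

```text
time_s: 12.12
tcp_pos: [0.4984, -0.399, 0.126]
eef_rot: [-180.0, 0.0, -168.5]
contact_force: [-1.4, 2.0, 2.6]
gripper_width: 0.046
gripper_force: 27.9
```

>>> drive_tool([
  {"fingers": -1,"x": 0,"y": 0,"z": 0.0005,"spin": 0},
  {"fingers": -1,"x": 0,"y": 0,"z": 0.001,"spin": 0},
  {"fingers": -1,"x": 0,"y": 0,"z": 0.001,"spin": 0},
])

```text
time_s: 12.5
tcp_pos: [0.4984, -0.3991, 0.1251]
eef_rot: [-180.0, 0.0, -168.5]
contact_force: [-1.0, 1.6, 3.0]
gripper_width: 0.0456
gripper_force: 27.9
```

>>> drive_tool([
  {"fingers": -1,"x": 0,"y": 0,"z": 0.0005,"spin": 0},
  {"fingers": -1,"x": 0,"y": 0,"z": 0.001,"spin": 0},
  {"fingers": -1,"x": 0,"y": 0,"z": 0.001,"spin": 0},
])

```text
time_s: 12.88
tcp_pos: [0.4984, -0.399, 0.1241]
eef_rot: [-180.0, 0.0, -168.5]
contact_force: [-1.1, 0.9, 3.3]
gripper_width: 0.0457
gripper_force: 27.9
```

>>> drive_tool([
  {"fingers": -1,"x": 0,"y": 0,"z": 0.0005,"spin": 0},
  {"fingers": -1,"x": 0,"y": 0,"z": 0.001,"spin": 0},
  {"fingers": -1,"x": 0,"y": 0,"z": 0.001,"spin": 0},
])

```text
time_s: 13.25
tcp_pos: [0.4984, -0.399, 0.1231]
eef_rot: [-180.0, 0.0, -168.5]
contact_force: [-1.3, 1.6, 3.9]
gripper_width: 0.046
gripper_force: 27.9
```

>>> drive_tool([
  {"fingers": -1,"x": 0,"y": 0,"z": 0.0005,"spin": 0},
  {"fingers": -1,"x": 0,"y": 0,"z": 0.001,"spin": 0},
  {"fingers": -1,"x": 0,"y": 0,"z": 0.001,"spin": 0},
])

```text
time_s: 13.62
tcp_pos: [0.4984, -0.399, 0.1221]
eef_rot: [-180.0, 0.0, -168.5]
contact_force: [-1.0, 0.5, 4.2]
gripper_width: 0.0464
gripper_force: 27.9
```

>>> drive_tool([
  {"fingers": -1,"x": 0,"y": 0,"z": 0.0005,"spin": 0},
  {"fingers": -1,"x": 0,"y": 0,"z": 0.001,"spin": 0},
  {"fingers": -1,"x": 0,"y": 0,"z": 0.001,"spin": 0},
])

```text
time_s: 14.0
tcp_pos: [0.4985, -0.3991, 0.1211]
eef_rot: [-180.0, 0.0, -168.5]
contact_force: [-0.4, 0.9, 3.7]
gripper_width: 0.0455
gripper_force: 27.9
```

>>> drive_tool([
  {"fingers": -1,"x": 0,"y": 0,"z": 0.0005,"spin": 0},
  {"fingers": -1,"x": 0,"y": 0,"z": 0.001,"spin": 0},
  {"fingers": -1,"x": 0,"y": 0,"z": 0.001,"spin": 0},
])

```text
time_s: 14.38
tcp_pos: [0.4984, -0.399, 0.1201]
eef_rot: [-180.0, 0.0, -168.5]
contact_force: [-0.9, 1.1, 4.4]
gripper_width: 0.046
gripper_force: 27.9
```

```bash
cat > lamps.py <<'E'
from plant import sensors,cams
from h import *
def go():
    st=sensors.get_state();c=cams.capture("wrist");hsv=cv2.cvtColor(c["pixels"],cv2.COLOR_RGB2HSV)
    m=((hsv[...,0]>45)&(hsv[...,0]<85)&(hsv[...,1]>80)&(hsv[...,2]>170)).astype(np.uint8);m[:235]=0;m[275:]=0;m[:,:280]=0;m[:,370:]=0
    n,l,s,ce=cv2.connectedComponentsWithStats(m);ce=ce[1:][s[1:,4]>15]
    print(ce.round(1).tolist(),"spacing",(ce[-1,0]-ce[0,0])/3 if len(ce)>1 else None)
    return st,c
E
python3 - <<'E'
from lamps import *
st,c=go();print(st["tcp_pos"],st["contact_force"],st["moment"])
E
```

```text
[[299.1, 250.5], [315.1, 250.4], [331.0, 250.0], [346.9, 250.2]] spacing 15.910163339382942
[ 0.49844538 -0.39902586  0.1200973 ] [-0.88845321  1.14391409  4.44712649] [ 0.41025558  0.22748247 -0.02299999]
```

>>> drive_tool([
  {"fingers": -1,"x": 0,"y": 0,"z": 0.0005,"spin": 0},
  {"fingers": -1,"x": 0,"y": 0,"z": 0.001,"spin": 0},
  {"fingers": -1,"x": 0,"y": 0,"z": 0.001,"spin": 0},
])

```text
time_s: 14.8
tcp_pos: [0.4984, -0.399, 0.1191]
eef_rot: [-180.0, 0.0, -168.5]
contact_force: [-1.2, 1.3, 5.0]
gripper_width: 0.046
gripper_force: 27.9
```

>>> drive_tool([
  {"fingers": -1,"x": 0,"y": 0,"z": 0.0003,"spin": 0},
  {"fingers": -1,"x": 0,"y": 0,"z": 0.0007,"spin": 0},
  {"fingers": -1,"x": 0,"y": 0,"z": 0.0007,"spin": 0},
])

```text
time_s: 15.18
tcp_pos: [0.4985, -0.3991, 0.1188]
eef_rot: [-180.0, 0.0, -168.5]
contact_force: [-2.3, 2.5, 6.7]
gripper_width: 0.0457
gripper_force: 27.9
```

Force is rising faster and the TCP lags, so the stop is being reached.

>>> drive_tool([
  {"fingers": -1,"x": 0,"y": 0,"z": 0.0003,"spin": 0},
  {"fingers": -1,"x": 0,"y": 0,"z": 0.0006,"spin": 0},
  {"fingers": -1,"x": 0,"y": 0,"z": 0.0006,"spin": 0},
])

```text
time_s: 15.55
tcp_pos: [0.4985, -0.399, 0.1188]
eef_rot: [-180.0, 0.0, -168.5]
contact_force: [-2.6, 2.9, 11.5]
gripper_width: 0.0456
gripper_force: 27.9
```

>>> drive_tool([
  {"fingers": -1,"x": 0,"y": 0,"z": 0.0003,"spin": 0},
  {"fingers": -1,"x": 0,"y": 0,"z": 0.0003,"spin": 0},
])

```text
time_s: 15.8
tcp_pos: [0.4985, -0.399, 0.1188]
eef_rot: [-180.0, 0.0, -168.5]
contact_force: [-3.6, 4.1, 12.8]
gripper_width: 0.046
gripper_force: 27.9
```

>>> drive_tool([
  {"fingers": -1,"x": 0,"y": 0,"z": 0,"spin": 0},
  {"fingers": -1,"x": 0,"y": 0,"z": 0,"spin": 0},
  {"fingers": -1,"x": 0,"y": 0,"z": 0,"spin": 0},
], newtons=8)

```text
time_s: 16.18
tcp_pos: [0.4985, -0.3993, 0.1187]
eef_rot: [-179.9, 0.0, -168.5]
contact_force: [-3.2, 2.6, 12.1]
gripper_width: 0.0463
gripper_force: 8.0
```

>>> drive_tool([
  {"fingers": -1,"x": 0,"y": 0,"z": 0,"spin": 0},
  {"fingers": -1,"x": 0,"y": 0,"z": 0,"spin": 0},
  {"fingers": -1,"x": 0,"y": 0,"z": 0,"spin": 0},
  {"fingers": -1,"x": 0,"y": 0,"z": 0,"spin": 0},
], newtons=4)

```text
time_s: 16.68
tcp_pos: [0.4987, -0.3995, 0.1184]
eef_rot: [-179.9, 0.0, -168.5]
contact_force: [-2.3, 0.1, 9.9]
gripper_width: 0.0507
gripper_force: 4.0
```

>>> drive_tool([
  {"fingers": 1,"x": 0,"y": 0,"z": 0,"spin": 0},
  {"fingers": 1,"x": 0,"y": 0,"z": 0,"spin": 0},
  {"fingers": 1,"x": 0,"y": 0,"z": 0,"spin": 0},
  {"fingers": 1,"x": 0,"y": 0,"z": 0,"spin": 0},
  {"fingers": 1,"x": 0,"y": 0,"z": 0,"spin": 0},
])

```text
time_s: 17.3
tcp_pos: [0.4984, -0.399, 0.1173]
eef_rot: [180.0, -0.0, -168.5]
contact_force: [-0.6, -0.3, 0.6]
gripper_width: 0.0871
gripper_force: 0.0
```

Run:
```python
from lamps import *
st,c=go();print(st["tcp_pos"],st["contact_force"],st["gripper_width"])
```

```text
[[298.2, 252.3], [314.4, 252.2], [330.9, 252.3], [347.1, 252.2]] spacing 16.275641025641033
[ 0.49839329 -0.39897182  0.11727205] [-0.62027398 -0.28090714  0.57515474] 0.08705985478206019
```

Spacing has grown by about 2.8 mm equivalent: the TCP sank 1.6 mm and the pack rose about 1.3 mm, so it is clipped. I'm backing off now.

>>> drive_tool([
  {"fingers": 1,"x": 0,"y": 0,"z": -0.01,"spin": 0},
  {"fingers": 1,"x": 0,"y": 0,"z": -0.03,"spin": 0},
  {"fingers": 1,"x": 0,"y": 0,"z": -0.06,"spin": 0},
  {"fingers": 1,"x": 0,"y": 0,"z": -0.1,"spin": 0},
  {"fingers": 1,"x": 0,"y": 0,"z": -0.127,"spin": 0},
  {"fingers": 1,"x": 0,"y": 0,"z": -0.127,"spin": 0},
  {"fingers": 1,"x": 0,"y": 0,"z": -0.127,"spin": 0},
])

```text
time_s: 18.23
tcp_pos: [0.4982, -0.3988, 0.2446]
eef_rot: [180.0, 0.0, -168.5]
contact_force: [0.5, 0.1, 0.2]
gripper_width: 0.0879
gripper_force: 0.0
```

Run:
```python
from plant import cams,sensors
from h import *
st=sensors.get_state();c=cams.capture("wrist");print(st["tcp_pos"])
hsv=cv2.cvtColor(c["pixels"],cv2.COLOR_RGB2HSV)
m=((hsv[...,0]>45)&(hsv[...,0]<85)&(hsv[...,1]>80)&(hsv[...,2]>170)).astype(np.uint8);m[:170]=0;m[225:]=0;m[:,:290]=0;m[:,360:]=0
n,l,s,ce=cv2.connectedComponentsWithStats(m);print(s[1:].tolist(),ce[1:].round(1).tolist())
cv2.imwrite("pics/w4.png",c["pixels"][90:250,220:460,::-1].repeat(3,0).repeat(3,1))
```

```text
[ 0.49819742 -0.39879615  0.24456731]
[[332, 185, 7, 7, 24], [307, 186, 7, 6, 26], [316, 186, 6, 6, 22], [324, 186, 6, 6, 23]] [[334.8, 188.2], [310.3, 188.6], [318.6, 188.5], [326.5, 188.5]]
```

View pics/w4.png

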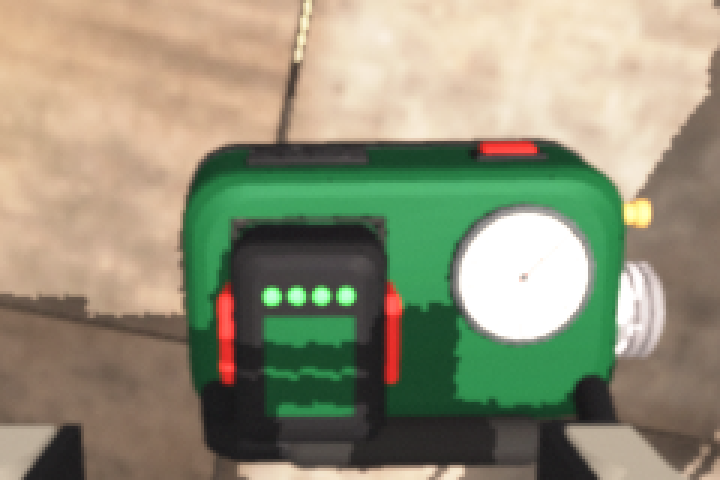

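The pack sits square in the bay, with its lamps at px (310–335, 188), both buttons out, and the gripper clear of it. I'm handing the job in.

```bash
python3 -c "
from plant import r
print(r.close_job())"
```

```text
the job is handed in; nothing more can be done
None
```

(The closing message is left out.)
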